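# Release a sleeve from its swing clamp

## Task

Loosen the clamp that holds the steel sleeve on the blue plate: with a fingertip against its rim, roll the big knurled ring counter-clockwise (seen from above) until its red dot comes round to the white pointer for the second time, and leave it standing there. Then push the yellow clamp arm by its upright post, clockwise seen from above, all the way out to its stop so that the sleeve is uncovered. Only touch and push, gently; do not lift or shift the sleeve, and leave the other things where they are.

Things in the scene. Friction and masses are not known exactly. Their poses are not given: they have to be found in the camera images.
- fixture: Blue base plate fixed to the table, 12 mm thick, spanning -85 to 85 mm in its x and -82 to 182 mm in its y. Origin on the table, on the axis of the vertical stud (22 mm diameter, top 118 mm above the table). Four brass pegs (8 mm diameter, 12 mm high) centred at y = +110 mm keep the sleeve from sliding. It is moved and turned about the vertical from start to start.
- ring (a joint): Turn of the knurled ring about the stud, rad, growing counter-clockwise from above (loosening). The red dot is at the pointer at 0, 6.28 and 12.57. Starts between 0.6 and 4.0, so the dot arrives first at 6.28, the second time at 12.57; end stop at 16.3. Friction 0.06 N m: stays where left. The ring climbs 4 mm per turn, taking clamp arm and pointer up with it.
- ring_center (a point): Centre of the ring at half height, 91 mm above the table at joint value 0. Dark steel disc, 92 mm diameter, 22 mm high, ridged rim, bright top with a red dot (11 mm, 34 mm from the axis) and a red stripe down the rim below it. Nothing stands round the rim; the pointer's top is 6 mm and the arm's 14 mm below the ring's underside; the stud's end stands up to 16 mm above its top.
- pointer_tip (a point): Outer end of the flat white pointer (9 mm wide), 62 mm from the stud's axis in the fixture's +x direction, sticking out from under the ring. It rises with the ring but does not turn.
- clamp_arm (a joint): Swing of the yellow clamp arm about the stud, rad, growing clockwise from above. Starts at 0 to 0.06, along the fixture's +y over the sleeve; stop at 1.6, along its +x. Friction 0.2 N m: stays where left. Below it, 110 mm out, a 12 mm steel pin reaches 5 mm into the sleeve's bore at ring value 0, so the arm cannot swing until the ring, turned past 8, has lifted it clear.
- post_top (a point): Centre of the top of the upright yellow post on the clamp arm's outer end: 16 mm diameter, standing 26 mm above the arm, 125 mm from the stud's axis. The arm is 26 mm wide, 12 mm thick, and ends 136 mm from the axis.
- sleeve: Plain steel sleeve, 68 mm outside, 52 mm bore, 40 mm high, 0.47 kg, loose in the nest under the clamp arm. Origin at the centre of its underside, 12 mm above the table, on top of the plate.
- bolt: Hexagon bolt lying loose on the plate, about 47 mm long, 21 mm high. Leave alone.
- washer: Brass washer lying loose on the plate, 32 mm across, 6 mm high. Leave alone.
- spare_sleeve: A second steel sleeve, same size as the clamped one, on the table. Leave alone.
- flange: Aluminium flange on the table, 90 mm across, 34 mm high. Leave alone.
- oil_bottle: White bottle with red cap on the table, 52 mm across, 115 mm high. Leave alone.
- foam_block: Black foam block on the table, 90 by 110 by 50 mm. Leave alone.
- wrench: Steel wrench lying on the table. Leave alone.
Things that resemble listed ones, but are neither listed nor needed, are in the scene too. Leave any pink or purple look-alike of the sleeve alone.

How it is judged (in metres and radians):
On the way, in this order (a step that is already met when the one before it is completed fails the run):
1. the ring is loosened until its dot is at the pointer the second time (within 20 degrees), the arm still over the sleeve (value of joint ring between 12.216 and 12.916 rad and value of joint clamp_arm below 0.25 rad), for 0.2 s.
2. the clamp arm is swung out (value of joint clamp_arm above 1.45 rad), for 0.2 s.
At the end, for the whole second after the job is handed in: The ring's dot stands at the pointer for the second time (ring joint 12.57 within 0.35 rad), the clamp arm is out at its stop (joint above 1.45 rad), the sleeve stands upright within 6 mm of where it was, and all is at rest (value of joint ring between 12.216 and 12.916 rad and value of joint clamp_arm above 1.45 rad and distance of sleeve from where it was at the start of the episode below 0.006 m and angle between sleeve's own z axis and vertical below 0.05 rad and linear speed of sleeve below 0.01 m/s and velocity of joint ring between -0.05 and 0.05 rad/s and velocity of joint clamp_arm between -0.05 and 0.05 rad/s); the robot touches nothing.
It fails at once if the sleeve is lifted, shifted or tipped (distance of sleeve from where it was at the start of the episode above 0.008 m or angle between sleeve's own z axis and vertical above 0.15 rad).
It fails at once if another thing is lifted or moved by more than 20 mm (distance of any of bolt, washer, spare_sleeve, flange, oil_bottle, foam_block, wrench from where it was at the start of the episode above 0.02 m).
It fails at once if the fixture is gripped or pushed hard (over 45 N) (contact force between any of the arm, the fingers and fixture above 45 N).
It also fails if it takes over 64 s, if anything falls off the work surface, if the arm or the gripper's body presses on something with over 40 N, if the wrist force passes 120 N, or if a joint passes its speed limit or range.

## Robot

A 6-joint arm with a two-finger parallel gripper is mounted at the origin on the work surface. World frame = base frame: x ahead of the robot, y to its left, z up, the work surface at z = 0. Lengths are in mm, angles in rad, forces in N, time in s.
With the tool pointing down it reaches from about 275 to 750 mm from the base axis. Payload 10.2 kg.
Tool frame: the origin (TCP) lies midway between the tips of the shut fingers; the grasp point (between the pads) lies 19 mm behind it; z points along the fingers, y is the line along which they close (so a half turn about z gives the same grasp; the last joint's range is limited). The gripper opens to 85 mm and grips with 20 to 120 N. Pads are 22 mm wide; open, the fingers measure 114 mm over their backs; the gripper's body (76 mm by 85 mm) begins 54 mm behind the grasp point. The pads swing forward as they close: fully open they stand 13 mm farther back than shut.
Start: joints at [-1.512, 0.313, 1.498, -0, 1.331, -0.223], TCP at [145.981, -504.302, 231.294] pointing down, gripper open.
Joint ranges: [-2.94, 2.94], [-0.97, 2.17], [0.19, 2.56], [-1.23, 4.37], [0.02, 3.11], [-2.88, 2.88]. Speed limits (rad/s): [2.39, 2.39, 3.01, 3.14, 3.14, 3.14].

## Interface

Orientations are given as a unit quaternion [w, x, y, z].
In Python, from rig import ctrl gives the robot as it stands.
- The arm moves only by the tool send_rows, never from a script. Its argument "targets" is a list of rows, each an object with "offset": the shift along the world's x, y, z in cm, a list of three; "spin": the turn about the world's z in rad. A call has 1 to 8 rows; each row is the pose to reach, as a shift and turn from the pose commanded when the call began; what a row does not reach only later rows make up. A row lasts 1/12 s, in which the tool goes at most 41.7 mm and 7.16 degrees, less where a joint would pass 70% of its speed; a pose out of reach is approached as far as the arm can. A call with a gripper value outside its range is refused whole. "grip" is the opening, from 0 (shut) to 1 (fully open), set as the call begins (left out, the last holds). The fingers move at their own pace and stop on an object; "squeeze" is the grip in N (left out, the last holds). Time passes only in rows, so rows that repeat a pose let the fingers close. It gives the time, the measured TCP pose, the force, the opening and the grip force at its end, in the units of the state.
- ctrl.sense(): the state, without advancing time (a new reading comes with each control period).
- ctrl.capture(name): name is "scene" or "top" or "wrist"; returns (picture, depth): 420x560x3 uint8, red, green, blue; 420x560 float32, mm along the optical axis (not along the pixel's ray), 0 where there is no reading.
- ctrl.calibration(name): a dict with "fx", "fy", "cx", "cy" (pixels), "view" (4x4, takes a point from world to camera coordinates); the wrist camera has in their place "mount" (4x4, takes a point from camera to tool coordinates, whose origin is the TCP and whose axes are the flange's). Camera axes: x right, y down, z forward; pixel columns grow to the right and rows downward; lengths in mm; the calibration is good to about 2 mm. A picture is of the moment at which its call begins: read the wrist's pose just before it. calibration takes no time and is no camera call.
- ctrl.finish_job(): hands the job in; it is judged then, once.
Trained networks look in the newest picture that a camera, given by its name, has taken for a name from the list of things; names that differ only in an ending like _2 or _b are one class to them, and where a whole thing is asked for, a point or a joint stands for the part that bears it (a point fixed in the world has none). Each returns a list of dicts, best first, with "conf" (0 to 1); they miss things now and then, are a little off and sometimes report something else, mostly with a low value. They report only what shows in the picture. A call takes as long as a camera call. They do not tell look-alikes from the thing itself.
- ctrl.search_frame(camera, query): "box" ([left, top, right, bottom] in pixels, round what is visible of it).
- ctrl.place_of(camera, query): "uv" ([column, row] in pixels: a listed point, or the origin of a listed thing).
The state is a dict: "time_s": time; "joints": joint angles; "dq": joint speeds; "tau": joint torques, N m; "eef_pos": TCP position; "ee_rot": TCP orientation; "force": force on the tool from outside, world axes, zero at the start; "wrist_torque": the same for the moment, N m; "grip_width": opening from 0.0 (shut) to 1.0 (fully open); "grip_force": force on a finger pad.
Only numpy, scipy, OpenCV 4.12 (cv2) and the standard library are available. Lean on these libraries where they do the work, as an engineer would, in place of code of your own. Each camera call takes 0.05 s, during which the arm holds its last target. There are 200 camera calls.

## Working session

There is one attempt and no reset: what is moved stays moved. The work goes in short steps, Python scripts to look and compute and a tool call to move; the robot and the scene stay as the last step left them, time stands still between calls to the robot, and variables do not carry over. Pictures are saved under pics/ and viewed, at most 10 in all, crops included, and the job is handed in when it is done.

Besides the shell and the picture viewer there is one more tool, called after "Emit:" by a JSON object that holds its "method" and its "body", one argument or row to a line. send_rows: Moves the arm, as the interface text tells. Its arguments: {"type":"object","properties":{"targets":{"type":"array"},"grip":{"type":"number"},"squeeze":{"type":"number"}},"required":["targets"]}

```bash
ls; mkdir -p pics
cat > h.py <<'E'
import numpy as np, cv2
from rig import ctrl
def px2w(cam,u,v,z=None,d=None):
    c=ctrl.calibration(cam); V=np.array(c["view"]); 
    r=np.array([(u-c["cx"])/c["fx"],(v-c["cy"])/c["fy"],1.])
    R=V[:3,:3];o=-R.T@V[:3,3]; w=R.T@r
    return o+w*(d if d is not None else (z-o[2])/w[2])
def w2px(cam,p):
    c=ctrl.calibration(cam); q=np.array(c["view"])@np.append(p,1); return np.array([c["fx"]*q[0]/q[2]+c["cx"],c["fy"]*q[1]/q[2]+c["cy"]])
E
python3 - <<'E'
from h import *
s=ctrl.sense();print(s["time_s"],s["eef_pos"],s["ee_rot"])
for n in("top","scene"):
    im,d=ctrl.capture(n);cv2.imwrite(f"pics/{n}0.png",im[:,:,::-1]);np.save(f"{n}_d.npy",d)
    for q in("ring_center","pointer_tip","post_top","sleeve","fixture"):
        for r in ctrl.place_of(n,q)[:3]:
            u,v=r["uv"];print(n,q,np.round(r["uv"]),round(r["conf"],2),np.round(px2w(n,u,v,d=d[int(v),int(u)])))
print(ctrl.sense()["time_s"])
E
```

```text
pics
0.0 [ 145.96307158 -504.01765567  230.71777006] [-6.70873637e-04  9.90092032e-01  1.40418349e-01  7.43186515e-05]
top ring_center [313. 209.] 0.68 [ 508. -105.  120.]
top pointer_tip [313. 183.] 0.74 [ 589. -112.   14.]
top pointer_tip [314. 206.] 0.2 [ 515. -107.  117.]
top post_top [258. 202.] 0.9 [526.  22.  93.]
top sleeve [207. 236.] 0.72 [450. 149.   2.]
top sleeve [200. 194.] 0.65 [557. 172.   3.]
top sleeve [264. 212.] 0.62 [514.   9.  14.]
top fixture [306. 214.] 0.87 [499. -91. 104.]
top fixture [262. 210.] 0.37 [519.  14.  10.]
scene ring_center [261. 230.] 0.88 [ 520. -105.  103.]
scene pointer_tip [280. 246.] 0.71 [555. -70.  13.]
scene post_top [290. 198.] 0.69 [484.  81.  11.]
scene sleeve [327. 190.] 0.96 [554. 172.  -1.]
scene sleeve [340. 258.] 0.91 [713. -29.  43.]
scene sleeve [296. 178.] 0.75 [471. 135.  38.]
scene fixture [260. 250.] 0.57 [ 522. -116.   25.]
0.6
```

Run:
```python
import cv2
a=cv2.imread("pics/top0.png");b=cv2.imread("pics/scene0.png")
a=cv2.resize(a[120:300,170:410],(800,600),interpolation=cv2.INTER_CUBIC)
cv2.imwrite("pics/topc.png",a)
```

```text
(no output)
```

View pics/topc.png

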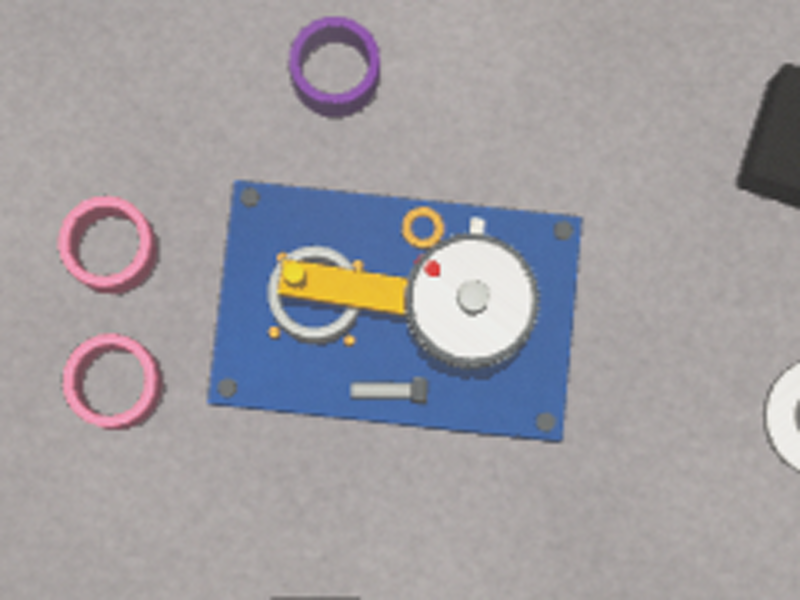

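View pics/scene0.png

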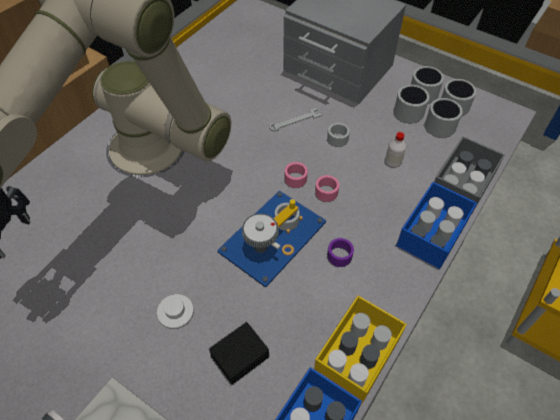

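The steel sleeve on the blue plate, under the yellow arm, is at crop (315,294), about px (264,208). The stud is at px (312,208), the pointer points up (+x), and the dot sits about 60° counter-clockwise of it, so the ring reads about 1.05. The pink and purple rings are look-alikes. Next I go above the ring with the fingers shut for a close look.

Emit:
{"method": "send_rows", "body": {
  "targets": [
    {"offset": [4, 4.5, 2], "spin": 0},
    {"offset": [7, 8, 4], "spin": 0},
    {"offset": [10, 12, 6], "spin": 0},
    {"offset": [13, 16, 7], "spin": 0},
    {"offset": [16, 20, 7], "spin": 0},
    {"offset": [19, 24, 7], "spin": 0},
    {"offset": [21, 27, 7], "spin": 0},
    {"offset": [24, 30, 7], "spin": 0}
  ],
  "grip": 0
}}

```text
time_s: 1.27
eef_pos: [347.5, -249.7, 300.1]
ee_rot: [0.0, 0.99, 0.14, 0.0]
force: [0.3, -1.4, -0.6]
grip_width: 0.002
grip_force: 0.0
```

Emit:
{"method": "send_rows", "body": {
  "targets": [
    {"offset": [2, 3, 0], "spin": 0},
    {"offset": [4, 6, 0], "spin": 0},
    {"offset": [6, 9, 0], "spin": 0},
    {"offset": [6, 10, 0], "spin": 0},
    {"offset": [6, 10, 0], "spin": 0},
    {"offset": [6, 10, 0], "spin": 0}
  ]
}}

```text
time_s: 1.77
eef_pos: [406.6, -151.8, 299.5]
ee_rot: [0.0, 0.99, 0.141, -0.0]
force: [-1.0, -0.1, 0.9]
grip_width: -0.004
grip_force: 0.0
```

```bash
cat >> h.py <<'E'
from scipy.spatial.transform import Rotation as Ro
def wristT(s):
    w,x,y,z=s["ee_rot"];T=np.eye(4);T[:3,:3]=Ro.from_quat([x,y,z,w]).as_matrix();T[:3,3]=s["eef_pos"]
    return T@np.array(ctrl.calibration("wrist")["mount"])
def cloud(cam,d,T):
    c=ctrl.calibration(cam);v,u=np.mgrid[:420,:560]
    P=np.stack([(u-c["cx"])/c["fx"]*d,(v-c["cy"])/c["fy"]*d,d],-1)
    return P@T[:3,:3].T+T[:3,3]
E
python3 - <<'E'
from h import *
s=ctrl.sense();print(s["time_s"],s["eef_pos"],s["ee_rot"],s["joints"],s["force"],s["grip_width"])
print(np.round(ctrl.calibration("wrist")["mount"],2))
T=wristT(s);im,d=ctrl.capture("wrist");cv2.imwrite("pics/w1.png",im[:,:,::-1])
P=cloud("wrist",d,T);np.save("w1P.npy",P);np.save("w1i.npy",im)
for q in("ring_center","pointer_tip","post_top","sleeve"):
    for r in ctrl.place_of("wrist",q)[:2]:
        u,v=r["uv"];print(q,np.round(r["uv"]),round(r["conf"],2),np.round(P[int(v),int(u)]))
m=(P[...,2]>98)&(P[...,2]<108)&(d>0)&(np.hypot(P[...,0]-508,P[...,1]+105)<70)
m=m.astype(np.uint8)
n,l,st,ce=cv2.connectedComponentsWithStats(m);k=1+st[1:,4].argmax()
cs,_=cv2.findContours((l==k).astype(np.uint8),0,1);c=max(cs,key=cv2.contourArea)[:,0]
q=P[c[:,1],c[:,0]];A=np.c_[2*q[:,:2],np.ones(len(q))];x=np.linalg.lstsq(A,(q[:,:2]**2).sum(1),rcond=None)[0]
print("circle",x[:2],np.sqrt(x[2]+x[0]**2+x[1]**2),np.median(P[l==k],0))
E
```

```text
1.7667 [ 406.62712492 -151.76449812  299.52963612] [ 1.86493748e-04  9.90025999e-01  1.40884637e-01 -7.35119834e-05] [-6.28261436e-01  6.33158861e-02  1.62283066e+00 -3.72662484e-04
  1.45529216e+00  6.59867991e-01] [-1.01350376 -0.05782991  0.92595956] -0.004364012711637597
[[   0.     -0.95   -0.31   80.43]
 [   1.      0.     -0.     -0.95]
 [   0.     -0.31    0.95 -142.72]
 [   0.      0.      0.      1.  ]]
ring_center [264.  75.] 0.61 [ 508. -101.  118.]
pointer_tip [284.  19.] 0.8 [ 571. -105.   77.]
post_top [151.  19.] 0.78 [529.  24.  93.]
sleeve [187.  47.] 0.86 [516.  -8.  68.]
sleeve [72. 68.] 0.8 [453. 158.   1.]
circle [509.70605178 -99.9921065 ] 45.64645852067492 [511.97957249 -99.65396319 103.3703754 ]
```

View pics/w1.png

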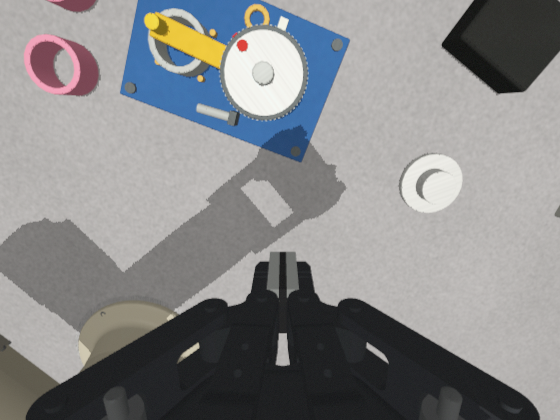

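The wrist view shows the ring at px (264,72), dot (242,45), pointer (284,22) and post (152,20). The circle fit gives centre (509.7, -100.0), radius 45.6 and top at about 103 mm, which matches the description. I'll press the tool's -x edge on the rim and orbit with spin, starting at orbit angle -1.2 rad.

Emit:
{"method": "send_rows", "body": {
  "targets": [
    {"offset": [3, 0, 0], "spin": -0.12},
    {"offset": [6, -0.5, 0], "spin": -0.24},
    {"offset": [9, -1, -1], "spin": -0.36},
    {"offset": [12, -1.3, -3], "spin": -0.48},
    {"offset": [12.85, -1.34, -6], "spin": -0.6},
    {"offset": [12.85, -1.34, -9], "spin": -0.72},
    {"offset": [12.85, -1.34, -12], "spin": -0.84},
    {"offset": [12.85, -1.34, -14], "spin": -0.96}
  ]
}}

```text
time_s: 2.68
eef_pos: [534.3, -165.3, 156.3]
ee_rot: [-0.0, 0.942, -0.336, -0.002]
force: [-0.5, -0.5, -0.7]
grip_width: 0.002
grip_force: 0.0
```

Run:
```python
from h import *
P=np.load("w1P.npy");im=np.load("w1i.npy").astype(int)
c=np.array([509.7,-100.])
m=(im[...,0]>150)&(im[...,1]<70)&(im[...,2]<70)&(P[...,2]>98)&(np.hypot(P[...,0]-c[0],P[...,1]-c[1])<44)
q=P[m].mean(0)[:2]-c;print("dot",m.sum(),q,np.hypot(*q),np.arctan2(q[1],q[0]))
w=(im.min(-1)>180)&(abs(P[...,2]-75)<6)&(np.hypot(P[...,0]-c[0],P[...,1]-c[1])<66)&(P[...,0]>c[0]+30)
q=P[w].mean(0)-[*c,0];print("ptr",w.sum(),q,np.arctan2(q[1],q[0]))
b=(im[...,2]>120)&(im[...,0]<60)&(abs(P[...,2]-12)<4)
print("plate",b.sum(),cv2.minAreaRect(P[b][:,:2].astype(np.float32)))
s=ctrl.sense();print(s["time_s"],s["eef_pos"],s["joints"],s["force"])
w_,x,y,z=s["ee_rot"];X=Ro.from_quat([x,y,z,w_]).as_matrix()[:,0];print(np.arctan2(X[1],X[0]))
```

```text
dot 69 [20.29119414 27.76465932] 34.38908063384595 0.9396785431899108
ptr 96 [56.48272332 -4.57914777 76.15005363] -0.08089473307460447
plate 220 ((513.522216796875, -49.13899230957031), (259.213623046875, 166.27157592773438), 86.05619812011719)
2.6833 [ 534.28608733 -165.34353378  156.33496934] [-5.09568109e-01  4.56121563e-01  1.49478209e+00 -5.31141380e-05
  1.19428544e+00  1.74643273e+00] [-0.52649157 -0.48828093 -0.68163628]
-0.6851860861060248
```

Emit:
{"method": "send_rows", "body": {
  "targets": [
    {"offset": [-0.5, 0, 0], "spin": -0.12},
    {"offset": [-1, 0, -1], "spin": -0.24},
    {"offset": [-1.5, 0, -2], "spin": -0.36},
    {"offset": [-2, 0, -3.5], "spin": -0.48},
    {"offset": [-2, 0, -5], "spin": -0.6},
    {"offset": [-2, 0, -6], "spin": -0.72},
    {"offset": [-2, 0, -6.5], "spin": -0.815},
    {"offset": [-2, 0, -6.5], "spin": -0.815}
  ]
}}

```text
time_s: 3.35
eef_pos: [514.5, -165.5, 93.2]
ee_rot: [0.0, 0.732, -0.681, -0.001]
force: [-0.3, -0.9, -0.4]
grip_width: -0.001
grip_force: 0.0
```

Emit:
{"method": "send_rows", "body": {
  "targets": [
    {"offset": [0, 0.2, 0], "spin": 0},
    {"offset": [0, 0.4, 0], "spin": 0},
    {"offset": [0, 0.4, 0], "spin": 0}
  ]
}}

```text
time_s: 3.6
eef_pos: [515.5, -160.9, 95.0]
ee_rot: [-0.0, 0.735, -0.678, 0.0]
force: [-0.6, 1.3, 0.8]
grip_width: 0.001
grip_force: 0.0
```

Emit:
{"method": "send_rows", "body": {
  "targets": [
    {"offset": [0, 0.1, 0], "spin": 0},
    {"offset": [0, 0.2, 0], "spin": 0},
    {"offset": [0, 0.2, 0], "spin": 0}
  ]
}}

```text
time_s: 3.85
eef_pos: [515.4, -158.9, 94.7]
ee_rot: [-0.0, 0.734, -0.679, 0.0]
force: [0.0, 0.8, 0.3]
grip_width: 0.001
grip_force: 0.0
```

Emit:
{"method": "send_rows", "body": {
  "targets": [
    {"offset": [0, 0.1, -0.3], "spin": 0},
    {"offset": [0, 0.1, -0.3], "spin": 0}
  ]
}}

```text
time_s: 4.02
eef_pos: [515.1, -157.8, 91.0]
ee_rot: [0.0, 0.734, -0.679, -0.0]
force: [0.2, -1.3, -0.7]
grip_width: -0.001
grip_force: 0.0
```

Emit:
{"method": "send_rows", "body": {
  "targets": [
    {"offset": [0, 0.1, 0], "spin": 0},
    {"offset": [0, 0.1, 0], "spin": 0}
  ]
}}

```text
time_s: 4.18
eef_pos: [515.2, -157.3, 91.4]
ee_rot: [0.0, 0.734, -0.679, 0.0]
force: [-0.4, -2.3, -1.9]
grip_width: -0.002
grip_force: 1.3
```

Emit:
{"method": "send_rows", "body": {
  "targets": [
    {"offset": [0, 0.1, 0], "spin": 0},
    {"offset": [0, 0.1, 0], "spin": 0}
  ]
}}

```text
time_s: 4.35
eef_pos: [515.4, -157.1, 91.6]
ee_rot: [0.001, 0.734, -0.679, 0.001]
force: [-0.0, -7.8, -2.4]
grip_width: 0.002
grip_force: 3.6
```

```bash
cat > orb.py <<'E'
import numpy as np,sys
# usage: phi0 r0 r1 step n : offsets (cm) from phi0
p0,r0,r1,st,n=map(float,sys.argv[1:6]);n=int(n)
a=p0+st*np.arange(1,n+1);r=np.linspace(r0,r1,n+1)[1:]
for A,R in zip(a,r):print(np.round([(R*np.cos(A)-r0*np.cos(p0))/10,(R*np.sin(A)-r0*np.sin(p0))/10],2).tolist(),round(A-p0,2))
E
python3 orb.py -1.47 56.1 55.3 .1 8; echo;python3 orb.py -.67 55.3 55.3 .1 8;echo;python3 orb.py .13 55.3 55.3 .1 8
```

```text
[0.55, 0.09] 0.1
[1.09, 0.24] 0.2
[1.61, 0.44] 0.3
[2.11, 0.7] 0.4
[2.58, 1.0] 0.5
[3.01, 1.34] 0.6
[3.41, 1.72] 0.7
[3.77, 2.15] 0.8

[0.32, 0.45] 0.1
[0.6, 0.93] 0.2
[0.82, 1.43] 0.3
[1.0, 1.96] 0.4
[1.12, 2.5] 0.5
[1.18, 3.05] 0.6
[1.19, 3.6] 0.7
[1.15, 4.15] 0.8

[-0.1, 0.54] 0.1
[-0.25, 1.08] 0.2
[-0.46, 1.59] 0.3
[-0.71, 2.08] 0.4
[-1.01, 2.54] 0.5
[-1.36, 2.97] 0.6
[-1.75, 3.36] 0.7
[-2.18, 3.72] 0.8
```

Emit:
{"method": "send_rows", "body": {
  "targets": [
    {"offset": [0.55, 0.09, 0], "spin": 0.1},
    {"offset": [1.09, 0.24, 0], "spin": 0.2},
    {"offset": [1.61, 0.44, 0], "spin": 0.3},
    {"offset": [2.11, 0.7, 0], "spin": 0.4},
    {"offset": [2.58, 1.0, 0], "spin": 0.5},
    {"offset": [3.01, 1.34, 0], "spin": 0.6},
    {"offset": [3.41, 1.72, 0], "spin": 0.7},
    {"offset": [3.77, 2.15, 0], "spin": 0.8}
  ]
}}

```text
time_s: 5.02
eef_pos: [554.8, -136.0, 92.2]
ee_rot: [0.001, 0.941, -0.338, 0.003]
force: [5.8, -7.4, -2.0]
grip_width: -0.001
grip_force: 4.9
```

```bash
cat > st.py <<'E'
from h import *
s=ctrl.sense();c=np.array([509.7,-100.])
q=s["eef_pos"][:2]-c;w_,x,y,z=s["ee_rot"];X=Ro.from_quat([x,y,z,w_]).as_matrix()[:,0]
ph=np.arctan2(q[1],q[0]);u=q/np.hypot(*q);f=np.array(s["force"][:2])
print(round(s["time_s"],2),"r",np.hypot(*q),"phi",ph,"yaw",np.arctan2(X[1],X[0]),"Fr",f@u,"Ft",f@[-u[1],u[0]],"q6",s["joints"][5],"z",s["eef_pos"][2])
E
python3 st.py
python3 - <<'E'
from h import *
im,d=ctrl.capture("wrist");cv2.imwrite("pics/w2.png",im[:,:,::-1])
E
```

```text
5.02 r 57.732789660351365 phi -0.6740987788156687 yaw -0.6887008293381858 Fr 9.183333267829122 Ft -2.1923110276837408 q6 1.8150517845851757 z 92.18957142168885
```

View pics/w2.png

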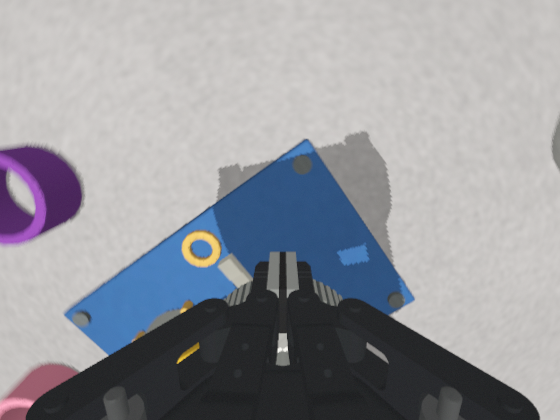

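The finger rests on the rim: Fr is 9 N and Ft about 2 N, consistent with the ring's friction. I'll continue the orbit.

Emit:
{"method": "send_rows", "body": {
  "targets": [
    {"offset": [0.32, 0.45, 0], "spin": 0.1},
    {"offset": [0.6, 0.93, 0], "spin": 0.2},
    {"offset": [0.82, 1.43, 0], "spin": 0.3},
    {"offset": [1.0, 1.96, 0], "spin": 0.4},
    {"offset": [1.12, 2.5, 0], "spin": 0.5},
    {"offset": [1.18, 3.05, 0], "spin": 0.6},
    {"offset": [1.19, 3.6, 0], "spin": 0.7},
    {"offset": [1.15, 4.15, 0], "spin": 0.8}
  ]
}}

```text
time_s: 5.73
eef_pos: [566.9, -93.2, 92.5]
ee_rot: [0.001, 0.998, 0.056, 0.003]
force: [9.4, -0.6, 0.0]
grip_width: 0.001
grip_force: 4.4
```

```bash
python3 st.py
cat > dot.py <<'E'
from h import *
c=np.array([509.7,-100.])
for n in("top","scene"):
    im,d=ctrl.capture(n);im=im.astype(int)
    T=np.linalg.inv(np.array(ctrl.calibration(n)["view"]));P=cloud(n,d,T)
    m=(im[...,0]>130)&(im[...,1]<80)&(im[...,2]<80)&(P[...,2]>95)&(P[...,2]<120)&(np.hypot(P[...,0]-c[0],P[...,1]-c[1])<60)
    if m.sum():
        q=np.median(P[m],0)-[*c,0];a=np.arctan2(q[1],q[0]);print(n,m.sum(),np.round(q,1),"r",np.hypot(*q[:2]),"ring mod 2pi",(a+.078)%(2*np.pi))
    else: print(n,"no dot")
print(ctrl.sense()["time_s"])
E
python3 dot.py; python3 orb.py .93 55.3 55.3 .1 8;python3 orb.py 1.73 55.3 55.3 .1 8;python3 orb.py 2.53 55.3 55.3 .1 8
```

```text
5.73 r 57.56382851091483 phi 0.11889267023205896 yaw 0.1114279171674163 Fr 9.266718346722048 Ft -1.7368711735794868 q6 1.091408822634014 z 92.47373763759553
top no dot
scene no dot
5.8333
[-0.46, 0.31] 0.1
[-0.95, 0.57] 0.2
[-1.46, 0.78] 0.3
[-1.99, 0.94] 0.4
[-2.53, 1.04] 0.5
[-3.08, 1.09] 0.6
[-3.63, 1.09] 0.7
[-4.18, 1.03] 0.8
[-0.54, -0.11] 0.1
[-1.07, -0.28] 0.2
[-1.57, -0.5] 0.3
[-2.06, -0.77] 0.4
[-2.51, -1.09] 0.5
[-2.93, -1.45] 0.6
[-3.31, -1.85] 0.7
[-3.65, -2.28] 0.8
[-0.29, -0.47] 0.1
[-0.54, -0.96] 0.2
[-0.74, -1.48] 0.3
[-0.88, -2.01] 0.4
[-0.97, -2.56] 0.5
[-1.0, -3.11] 0.6
[-0.98, -3.66] 0.7
[-0.9, -4.21] 0.8
```

Emit:
{"method": "send_rows", "body": {
  "targets": [
    {"offset": [-0.1, 0.54, 0], "spin": 0.1},
    {"offset": [-0.25, 1.08, 0], "spin": 0.2},
    {"offset": [-0.46, 1.59, 0], "spin": 0.3},
    {"offset": [-0.71, 2.08, 0], "spin": 0.4},
    {"offset": [-1.01, 2.54, 0], "spin": 0.5},
    {"offset": [-1.36, 2.97, 0], "spin": 0.6},
    {"offset": [-1.75, 3.36, 0], "spin": 0.7},
    {"offset": [-2.18, 3.72, 0], "spin": 0.8}
  ]
}}

```text
time_s: 6.5
eef_pos: [544.3, -54.9, 92.6]
ee_rot: [0.001, 0.898, 0.44, 0.002]
force: [5.8, 4.0, 3.2]
grip_width: 0.002
grip_force: 3.4
```

```bash
python3 st.py; python3 dot.py
```

```text
6.5 r 56.864995434043934 phi 0.9166410618125878 yaw 0.9116787354225309 Fr 6.699466290865554 Ft -2.224841639509003 q6 0.3419434692589344 z 92.58309222251208
top 1 [-44.1 -13.  106.8] r 45.9729059598587 ring mod 2pi 3.5056978676298955
scene 1 [-29.5 -15.7 110.6] r 33.41252134223836 ring mod 2pi 3.709214494248778
6.6
```

The dot now reads about 3.5–3.7 against 3.4 expected, so the ring is following the finger. I'll go on with slightly more press.

Emit:
{"method": "send_rows", "body": {
  "targets": [
    {"offset": [-0.5, 0.27, 0], "spin": 0.1},
    {"offset": [-0.98, 0.53, 0], "spin": 0.2},
    {"offset": [-1.48, 0.73, 0], "spin": 0.3},
    {"offset": [-2.0, 0.89, 0], "spin": 0.4},
    {"offset": [-2.54, 0.99, 0], "spin": 0.5},
    {"offset": [-3.08, 1.04, 0], "spin": 0.6},
    {"offset": [-3.62, 1.04, 0], "spin": 0.7},
    {"offset": [-4.17, 0.98, 0], "spin": 0.8}
  ]
}}

```text
time_s: 7.27
eef_pos: [501.4, -44.6, 92.4]
ee_rot: [0.0, 0.656, 0.755, 0.001]
force: [-0.6, 7.2, 3.3]
grip_width: 0.007
grip_force: 3.3
```

```bash
python3 st.py
```

```text
7.27 r 55.98266838953753 phi 1.7187842608142354 yaw 1.7118574435631693 Fr 7.25344004653047 Ft -0.5090759831842835 q6 -0.46601873171879066 z 92.36007132275198
```

```bash
python3 orb.py 1.73 54.8 54.2 .1 8;python3 orb.py 2.53 54.2 54.3 .1 8; python3 orb.py 3.33 54.3 54.8 .1 6
```

```text
[-0.53, -0.12] 0.1
[-1.05, -0.29] 0.2
[-1.55, -0.52] 0.3
[-2.02, -0.79] 0.4
[-2.46, -1.11] 0.5
[-2.87, -1.47] 0.6
[-3.24, -1.87] 0.7
[-3.57, -2.3] 0.8
[-0.29, -0.46] 0.1
[-0.53, -0.94] 0.2
[-0.73, -1.45] 0.3
[-0.87, -1.97] 0.4
[-0.95, -2.51] 0.5
[-0.99, -3.05] 0.6
[-0.97, -3.59] 0.7
[-0.9, -4.13] 0.8
[0.12, -0.53] 0.1
[0.29, -1.05] 0.2
[0.52, -1.54] 0.3
[0.79, -2.02] 0.4
[1.11, -2.46] 0.5
[1.47, -2.87] 0.6
```

Emit:
{"method": "send_rows", "body": {
  "targets": [
    {"offset": [-0.53, -0.12, 0], "spin": 0.1},
    {"offset": [-1.05, -0.29, 0], "spin": 0.2},
    {"offset": [-1.55, -0.52, 0], "spin": 0.3},
    {"offset": [-2.02, -0.79, 0], "spin": 0.4},
    {"offset": [-2.46, -1.11, 0], "spin": 0.5},
    {"offset": [-2.87, -1.47, 0], "spin": 0.6},
    {"offset": [-3.24, -1.87, 0], "spin": 0.7},
    {"offset": [-3.57, -2.3, 0], "spin": 0.8}
  ]
}}

```text
time_s: 7.93
eef_pos: [464.3, -67.9, 91.6]
ee_rot: [-0.001, 0.31, 0.951, 0.001]
force: [-4.4, 4.8, 6.3]
grip_width: -0.003
grip_force: 3.2
```

```bash
python3 st.py; python3 dot.py
```

```text
7.93 r 55.5972916819415 phi 2.525613335217961 yaw 2.5120000416640327 Fr 6.33842881472554 Ft -1.3805954802071898 q6 -1.3385898608794295 z 91.6343103944686
top no dot
scene 6 [ 12.6 -33.8 107.5] r 36.047358155832036 ring mod 2pi 5.146584256698853
8.0333
```

Emit:
{"method": "send_rows", "body": {
  "targets": [
    {"offset": [-0.27, -0.48, 0.1], "spin": 0.1},
    {"offset": [-0.51, -0.96, 0.1], "spin": 0.2},
    {"offset": [-0.71, -1.47, 0.2], "spin": 0.3},
    {"offset": [-0.85, -1.98, 0.2], "spin": 0.4},
    {"offset": [-0.93, -2.52, 0.2], "spin": 0.5},
    {"offset": [-0.97, -3.06, 0.2], "spin": 0.6},
    {"offset": [-0.94, -3.59, 0.2], "spin": 0.7},
    {"offset": [-0.87, -4.13, 0.2], "spin": 0.8}
  ]
}}

```text
time_s: 8.7
eef_pos: [454.8, -109.7, 93.0]
ee_rot: [-0.002, -0.085, 0.996, 0.001]
force: [-9.2, 0.2, 2.5]
grip_width: -0.001
grip_force: 4.4
```

```bash
python3 st.py; python3 dot.py
```

```text
8.7 r 55.76058941321491 phi -2.9661234257197036 yaw -2.9709747020378927 Fr 9.027765668552822 Ft -1.839664144351789 q6 -2.2286774341900397 z 93.03688969248616
top no dot
scene 7 [ 31.8 -19.9 108.6] r 37.49850788293548 ring mod 2pi 5.801098191181861
8.8
```

Emit:
{"method": "send_rows", "body": {
  "targets": [
    {"offset": [0.11, -0.53, 0], "spin": 0.1},
    {"offset": [0.28, -1.05, 0], "spin": 0.2},
    {"offset": [0.51, -1.54, 0], "spin": 0.3},
    {"offset": [0.78, -2.02, 0], "spin": 0.4},
    {"offset": [1.1, -2.46, 0], "spin": 0.5},
    {"offset": [0.5, -2.9, 0], "spin": 0.5},
    {"offset": [-0.2, -3.4, 0], "spin": 0.5},
    {"offset": [-0.2, -3.4, 4], "spin": 0.4}
  ]
}}

```text
time_s: 9.47
eef_pos: [450.7, -143.1, 128.5]
ee_rot: [-0.004, -0.277, 0.961, 0.005]
force: [0.2, -0.3, -1.0]
grip_width: 0.002
grip_force: 0.0
```

```bash
python3 st.py; python3 dot.py
```

```text
9.47 r 73.08578985008374 phi -2.5101980972442552 yaw -2.579217396198768 Fr 0.04181158287058535 Ft 0.3376374090857637 q6 -2.6893959750482743 z 128.5456481100568
top 9 [ 34.   -4.4 107.4] r 34.24768593458494 ring mod 2pi 6.231539492839795
scene 6 [ 36.6  -3.7 110.6] r 36.76480580829336 ring mod 2pi 6.260430999874684
9.5667
```

Emit:
{"method": "send_rows", "body": {
  "targets": [
    {"offset": [0, -1, 1], "spin": -0.124},
    {"offset": [0, -2, 2], "spin": -0.248},
    {"offset": [0, -3, 2], "spin": -0.372},
    {"offset": [0, -3, 2], "spin": -0.496},
    {"offset": [1, -3, 2], "spin": -0.62},
    {"offset": [2, -3, 2], "spin": -0.744},
    {"offset": [3, -3, 2], "spin": -0.868},
    {"offset": [3, -3, 2], "spin": -0.992}
  ]
}}

```text
time_s: 10.23
eef_pos: [485.5, -174.3, 153.3]
ee_rot: [0.001, 0.215, 0.977, 0.0]
force: [-0.2, -0.5, 0.2]
grip_width: 0.004
grip_force: 0.0
```

Emit:
{"method": "send_rows", "body": {
  "targets": [
    {"offset": [1, 0, 0], "spin": -0.124},
    {"offset": [2, 0, 0], "spin": -0.248},
    {"offset": [3, 0, 0], "spin": -0.372},
    {"offset": [4, 0, 0], "spin": -0.496},
    {"offset": [4.7, 0.3, 0], "spin": -0.62},
    {"offset": [4.7, 0.6, 0], "spin": -0.744},
    {"offset": [4.7, 0.6, 0], "spin": -0.868},
    {"offset": [4.7, 0.6, 0], "spin": -0.992}
  ]
}}

```text
time_s: 10.9
eef_pos: [531.4, -168.0, 153.2]
ee_rot: [-0.0, 0.654, 0.756, 0.0]
force: [-0.6, 0.3, 0.1]
grip_width: -0.001
grip_force: 0.0
```

Emit:
{"method": "send_rows", "body": {
  "targets": [
    {"offset": [0, 0, 0], "spin": -0.124},
    {"offset": [0, 0, 0], "spin": -0.248},
    {"offset": [0, 0, 0], "spin": -0.372},
    {"offset": [0, 0, 0], "spin": -0.496},
    {"offset": [0, 0, 0], "spin": -0.62},
    {"offset": [0, 0, 0], "spin": -0.744},
    {"offset": [0, 0, 0], "spin": -0.868},
    {"offset": [0, 0, 0], "spin": -0.992}
  ]
}}

```text
time_s: 11.57
eef_pos: [531.3, -168.2, 153.3]
ee_rot: [-0.0, 0.935, 0.354, 0.0]
force: [-0.3, 0.9, 1.3]
grip_width: 0.001
grip_force: 0.0
```

Emit:
{"method": "send_rows", "body": {
  "targets": [
    {"offset": [0, 0, 0], "spin": -0.124},
    {"offset": [0, 0, 0], "spin": -0.248},
    {"offset": [0, 0, 0], "spin": -0.372},
    {"offset": [0, 0, 0], "spin": -0.496},
    {"offset": [0, 0, 0], "spin": -0.62},
    {"offset": [0, 0, 0], "spin": -0.744},
    {"offset": [0, 0, 0], "spin": -0.868},
    {"offset": [0, 0, 0], "spin": -0.992}
  ]
}}

```text
time_s: 12.23
eef_pos: [531.3, -168.2, 153.3]
ee_rot: [-0.0, 0.991, -0.134, 0.0]
force: [-0.5, 0.2, -0.8]
grip_width: 0.0
grip_force: 0.0
```

Emit:
{"method": "send_rows", "body": {
  "targets": [
    {"offset": [0, 0, 0], "spin": -0.124},
    {"offset": [0, 0, 0], "spin": -0.248},
    {"offset": [0, 0, 0], "spin": -0.372},
    {"offset": [0, 0, -1], "spin": -0.496},
    {"offset": [0, 0, -2], "spin": -0.62},
    {"offset": [0, 0, -3], "spin": -0.744},
    {"offset": [0, 0, -3], "spin": -0.868},
    {"offset": [0, 0, -3], "spin": -0.992}
  ]
}}

```text
time_s: 12.9
eef_pos: [531.0, -168.1, 122.7]
ee_rot: [-0.0, 0.808, -0.59, -0.001]
force: [-0.0, -0.2, -0.0]
grip_width: 0.005
grip_force: 0.0
```

```bash
sed -i 's/509.7,-100/510.2,-100.8/' st.py dot.py; python3 st.py;python3 -c "
from rig import ctrl;print(ctrl.sense()['eef_pos'])"; python3 dot.py
```

```text
[ 531.02240311 -168.06086881  122.69889604]  File "st.py", line 2
    s=ctrl.sense();c=np.array([510.2,-100.8.])
                                            ^
SyntaxError: invalid syntax
  File "dot.py", line 2
    c=np.array([510.2,-100.8.])
                             ^
SyntaxError: invalid syntax
```

Emit:
{"method": "send_rows", "body": {
  "targets": [
    {"offset": [0, 0, -1.5], "spin": 0},
    {"offset": [0, 0, -2.8], "spin": 0},
    {"offset": [-0.2, 0.7, -2.8], "spin": 0},
    {"offset": [-0.36, 1.15, -2.8], "spin": 0},
    {"offset": [-0.41, 1.3, -2.8], "spin": 0},
    {"offset": [-0.44, 1.42, -2.8], "spin": 0},
    {"offset": [-0.44, 1.42, -2.8], "spin": 0}
  ]
}}

```text
time_s: 13.48
eef_pos: [527.5, -154.8, 96.2]
ee_rot: [0.0, 0.81, -0.586, 0.001]
force: [0.4, -4.7, -2.8]
grip_width: 0.002
grip_force: 2.4
```

```bash
sed -i 's/-100.8\./-100.8/' st.py dot.py; python3 st.py; for p in -1.27 -.47 .33 1.13 1.93 2.73 ; do python3 orb.py $p 55.2 55.2 .1 8;echo; done
```

```text
13.48 r 56.712449061470174 phi -1.2601253888484016 yaw -1.2531038079232426 Fr 4.65055719873766 Ft -1.0517006357570384 q6 2.326614212244165 z 96.2104579590825
[0.52, 0.19] 0.1
[1.01, 0.43] 0.2
[1.48, 0.72] 0.3
[1.92, 1.05] 0.4
[2.33, 1.43] 0.5
[2.69, 1.84] 0.6
[3.01, 2.29] 0.7
[3.29, 2.77] 0.8

[0.22, 0.5] 0.1
[0.4, 1.03] 0.2
[0.52, 1.57] 0.3
[0.59, 2.11] 0.4
[0.6, 2.67] 0.5
[0.55, 3.22] 0.6
[0.45, 3.76] 0.7
[0.3, 4.29] 0.8

[-0.2, 0.51] 0.1
[-0.46, 1.0] 0.2
[-0.76, 1.46] 0.3
[-1.11, 1.89] 0.4
[-1.5, 2.28] 0.5
[-1.92, 2.64] 0.6
[-2.38, 2.94] 0.7
[-2.87, 3.2] 0.8

[-0.51, 0.21] 0.1
[-1.04, 0.37] 0.2
[-1.58, 0.47] 0.3
[-2.13, 0.52] 0.4
[-2.68, 0.52] 0.5
[-3.23, 0.46] 0.6
[-3.77, 0.34] 0.7
[-4.3, 0.18] 0.8

[-0.51, -0.22] 0.1
[-0.99, -0.49] 0.2
[-1.44, -0.8] 0.3
[-1.86, -1.16] 0.4
[-2.24, -1.56] 0.5
[-2.58, -2.0] 0.6
[-2.87, -2.47] 0.7
[-3.12, -2.96] 0.8

[-0.2, -0.52] 0.1
[-0.34, -1.05] 0.2
[-0.43, -1.59] 0.3
[-0.46, -2.14] 0.4
[-0.44, -2.7] 0.5
[-0.36, -3.24] 0.6
[-0.23, -3.78] 0.7
[-0.05, -4.3] 0.8
```

Emit:
{"method": "send_rows", "body": {
  "targets": [
    {"offset": [0.49, 0.26, -0.1], "spin": 0.1},
    {"offset": [0.98, 0.5, -0.1], "spin": 0.2},
    {"offset": [1.45, 0.78, -0.1], "spin": 0.3},
    {"offset": [1.88, 1.11, -0.1], "spin": 0.4},
    {"offset": [2.28, 1.48, -0.1], "spin": 0.5},
    {"offset": [2.64, 1.88, -0.1], "spin": 0.6},
    {"offset": [2.95, 2.33, -0.1], "spin": 0.7},
    {"offset": [3.22, 2.8, -0.1], "spin": 0.8}
  ]
}}

```text
time_s: 14.15
eef_pos: [561.2, -126.9, 96.3]
ee_rot: [0.001, 0.975, -0.222, 0.003]
force: [4.1, -3.6, 1.7]
grip_width: 0.003
grip_force: 2.6
```

```bash
python3 st.py;python3 dot.py
```

```text
14.15 r 57.26429832190739 phi -0.47376390643167937 yaw -0.4486945009884352 Fr 5.32929545639032 Ft -1.3546093009218796 q6 1.593837687456169 z 96.30753479495152
top no dot
scene no dot
14.25
```

Emit:
{"method": "send_rows", "body": {
  "targets": [
    {"offset": [0.17, 0.53, 0], "spin": 0.1},
    {"offset": [0.34, 1.05, 0], "spin": 0.2},
    {"offset": [0.46, 1.58, 0], "spin": 0.3},
    {"offset": [0.53, 2.12, 0], "spin": 0.4},
    {"offset": [0.54, 2.67, 0], "spin": 0.5},
    {"offset": [0.49, 3.21, 0], "spin": 0.6},
    {"offset": [0.39, 3.75, 0], "spin": 0.7},
    {"offset": [0.24, 4.27, 0], "spin": 0.8}
  ]
}}

```text
time_s: 14.92
eef_pos: [564.7, -83.3, 96.9]
ee_rot: [0.001, 0.985, 0.175, 0.004]
force: [9.6, 1.1, 2.2]
grip_width: -0.005
grip_force: 4.8
```

```bash
python3 st.py
```

```text
14.92 r 57.21322790595228 phi 0.31081186258462035 yaw 0.35123142410331454 Fr 9.521007884548828 Ft -1.869904078579661 q6 0.8661177909884286 z 96.85553269866598
```

Emit:
{"method": "send_rows", "body": {
  "targets": [
    {"offset": [-0.21, 0.51, 0], "spin": 0.1},
    {"offset": [-0.47, 1.0, 0], "spin": 0.2},
    {"offset": [-0.77, 1.46, 0], "spin": 0.3},
    {"offset": [-1.12, 1.88, 0], "spin": 0.4},
    {"offset": [-1.51, 2.27, 0], "spin": 0.5},
    {"offset": [-1.93, 2.62, 0], "spin": 0.6},
    {"offset": [-2.39, 2.92, 0], "spin": 0.7},
    {"offset": [-2.88, 3.18, 0], "spin": 0.8}
  ]
}}

```text
time_s: 15.58
eef_pos: [535.5, -49.8, 97.0]
ee_rot: [0.002, 0.839, 0.544, 0.004]
force: [7.0, 11.5, 7.7]
grip_width: -0.003
grip_force: 6.9
```

```bash
python3 st.py;python3 dot.py
```

```text
15.58 r 56.91488692220526 phi 1.110774274655562 yaw 1.1513927445100351 Fr 13.3660665108543 Ft -1.1571643535091778 q6 0.10396316300163067 z 97.02163267234019
top no dot
scene no dot
15.6833
```

Emit:
{"method": "send_rows", "body": {
  "targets": [
    {"offset": [-0.49, 0.25, 0], "spin": 0.1},
    {"offset": [-1.01, 0.42, 0], "spin": 0.2},
    {"offset": [-1.55, 0.52, 0], "spin": 0.3},
    {"offset": [-2.1, 0.57, 0], "spin": 0.4},
    {"offset": [-2.65, 0.57, 0], "spin": 0.5},
    {"offset": [-3.21, 0.51, 0], "spin": 0.6},
    {"offset": [-3.75, 0.4, 0], "spin": 0.7},
    {"offset": [-4.28, 0.24, 0], "spin": 0.8}
  ]
}}

```text
time_s: 16.35
eef_pos: [490.4, -47.7, 96.0]
ee_rot: [0.0, 0.56, 0.828, 0.001]
force: [-1.3, 7.3, 5.4]
grip_width: -0.001
grip_force: 3.7
```

```bash
python3 st.py;python3 dot.py
```

```text
16.35 r 56.71814067327319 phi 1.9281210841441339 yaw 1.951826506314306 Fr 7.345037698614471 Ft -1.334360822278073 q6 -0.7193589017492164 z 95.96561594934352
top no dot
scene no dot
16.45
```

Emit:
{"method": "send_rows", "body": {
  "targets": [
    {"offset": [-0.5, -0.25, 0], "spin": 0.1},
    {"offset": [-0.98, -0.52, 0], "spin": 0.2},
    {"offset": [-1.43, -0.83, 0], "spin": 0.3},
    {"offset": [-1.85, -1.19, 0.1], "spin": 0.4},
    {"offset": [-2.23, -1.59, 0.1], "spin": 0.5},
    {"offset": [-2.57, -2.02, 0.1], "spin": 0.6},
    {"offset": [-2.86, -2.49, 0.1], "spin": 0.7},
    {"offset": [-3.11, -2.98, 0.1], "spin": 0.8}
  ]
}}

```text
time_s: 17.12
eef_pos: [458.5, -78.4, 96.1]
ee_rot: [-0.0, 0.194, 0.981, 0.001]
force: [-2.9, 2.8, 3.7]
grip_width: 0.002
grip_force: 2.0
```

```bash
python3 st.py;python3 dot.py
```

```text
17.12 r 56.395494043873065 phi 2.732238521691727 yaw 2.751812313201626 Fr 3.739460616654132 Ft -1.4059828095018145 q6 -1.6040389434477678 z 96.13258521998938
top no dot
scene 6 [-21.7 -27.  110.5] r 34.57432242685901 ring mod 2pi 4.113444787153449
17.2167
```

Emit:
{"method": "send_rows", "body": {
  "targets": [
    {"offset": [-0.13, -0.55, 0], "spin": 0.1},
    {"offset": [-0.26, -1.08, 0], "spin": 0.2},
    {"offset": [-0.34, -1.63, 0], "spin": 0.3},
    {"offset": [-0.37, -2.18, 0], "spin": 0.4},
    {"offset": [-0.35, -2.73, 0], "spin": 0.5},
    {"offset": [-0.27, -3.27, 0], "spin": 0.6},
    {"offset": [-0.14, -3.8, 0], "spin": 0.7},
    {"offset": [0.04, -4.32, 0], "spin": 0.8}
  ]
}}

```text
time_s: 17.88
eef_pos: [458.4, -122.5, 96.4]
ee_rot: [-0.001, -0.203, 0.979, -0.0]
force: [-9.1, -2.0, 9.0]
grip_width: -0.002
grip_force: 5.4
```

```bash
python3 st.py;python3 dot.py
```

```text
17.88 r 56.15824662373167 phi -2.744725236519835 yaw -2.732990402142596 Fr 9.184885077749756 Ft -1.7031697227338753 q6 -2.4859104574138966 z 96.36791506742014
top no dot
scene 7 [  3.1 -34.2 108.4] r 34.36637551057216 ring mod 2pi 4.879281244150538
17.9833
```

Emit:
{"method": "send_rows", "body": {
  "targets": [
    {"offset": [-1, -0.4, 0], "spin": 0},
    {"offset": [-2, -0.8, 1], "spin": -0.12},
    {"offset": [-2, -0.8, 4], "spin": -0.24},
    {"offset": [-2, 1, 5], "spin": -0.36},
    {"offset": [-1, 3.5, 5], "spin": -0.48},
    {"offset": [0, 6, 5], "spin": -0.6},
    {"offset": [1.8, 8, 5], "spin": -0.72},
    {"offset": [3.6, 9.2, 5], "spin": -0.84}
  ]
}}

```text
time_s: 18.65
eef_pos: [495.9, -28.2, 146.3]
ee_rot: [0.001, 0.219, 0.976, 0.0]
force: [0.5, 0.1, 0.1]
grip_width: 0.0
grip_force: 0.0
```

Emit:
{"method": "send_rows", "body": {
  "targets": [
    {"offset": [0, 0, 0], "spin": -0.12},
    {"offset": [0, 0, 0], "spin": -0.24},
    {"offset": [0, 0, 0], "spin": -0.36},
    {"offset": [0, 0, 0], "spin": -0.48},
    {"offset": [0, 0, -1], "spin": -0.6},
    {"offset": [0, 0, -2.5], "spin": -0.72},
    {"offset": [0, 0, -4], "spin": -0.84},
    {"offset": [0, 0, -4.8], "spin": -0.9}
  ]
}}

```text
time_s: 19.32
eef_pos: [495.0, -30.0, 96.6]
ee_rot: [-0.0, 0.622, 0.783, 0.0]
force: [0.3, 0.1, -0.2]
grip_width: 0.0
grip_force: 0.0
```

```bash
python3 st.py;python3 dot.py; python3 -c "
from rig import ctrl;print(ctrl.sense()['eef_pos'])"
```

```text
19.32 r 72.39163098328102 phi 1.7828371812691017 yaw 1.7986241948407353 Fr 0.07207482247736241 Ft -0.29611918903001216 q6 -0.5255980256241438 z 96.58309020672776
top 10 [  0.9 -34.9 110.4] r 34.93319537150072 ring mod 2pi 4.816063047615744
scene 6 [  3.5 -34.8 111.5] r 34.98965468075524 ring mod 2pi 4.889449214787913
19.4167
[494.8356919  -30.01924726  96.80832181]
```

Emit:
{"method": "send_rows", "body": {
  "targets": [
    {"offset": [0.2, -0.9, 0], "spin": 0},
    {"offset": [0.3, -1.4, 0], "spin": 0},
    {"offset": [0.34, -1.6, 0], "spin": 0},
    {"offset": [0.37, -1.7, 0], "spin": 0},
    {"offset": [0.37, -1.7, 0], "spin": 0}
  ]
}}

```text
time_s: 19.83
eef_pos: [499.0, -45.5, 98.5]
ee_rot: [-0.001, 0.619, 0.785, 0.002]
force: [-1.9, 16.2, 7.8]
grip_width: -0.0
grip_force: 7.9
```

```bash
python3 st.py; python3 orb.py 1.78 55 55 .1 8; python3 orb.py 2.58 55 55 .1 7
```

```text
19.83 r 56.46230478996567 phi 1.769689631652407 yaw 1.8067119894511665 Fr 16.298299663449598 Ft -1.3341294006784263 q6 -0.565983871164973 z 98.47100042811002
[-0.53, -0.14] 0.1
[-1.05, -0.33] 0.2
[-1.54, -0.58] 0.3
[-2.0, -0.87] 0.4
[-2.44, -1.21] 0.5
[-2.84, -1.58] 0.6
[-3.2, -2.0] 0.7
[-3.51, -2.45] 0.8
[-0.27, -0.48] 0.1
[-0.49, -0.98] 0.2
[-0.66, -1.51] 0.3
[-0.77, -2.04] 0.4
[-0.83, -2.59] 0.5
[-0.84, -3.14] 0.6
[-0.79, -3.69] 0.7
```

Fr is 16 N, so I'll ease off about 0.6 mm and go on.

Emit:
{"method": "send_rows", "body": {
  "targets": [
    {"offset": [-0.54, -0.09, 0], "spin": 0.1},
    {"offset": [-1.06, -0.28, 0], "spin": 0.2},
    {"offset": [-1.56, -0.53, 0], "spin": 0.3},
    {"offset": [-2.02, -0.82, 0], "spin": 0.4},
    {"offset": [-2.46, -1.17, 0], "spin": 0.5},
    {"offset": [-2.87, -1.55, 0], "spin": 0.6},
    {"offset": [-3.23, -1.97, 0], "spin": 0.7},
    {"offset": [-3.55, -2.42, 0], "spin": 0.8}
  ]
}}

```text
time_s: 20.5
eef_pos: [462.5, -70.8, 98.3]
ee_rot: [-0.001, 0.261, 0.965, 0.001]
force: [-7.2, 6.3, 7.7]
grip_width: 0.002
grip_force: 5.0
```

```bash
python3 st.py; python3 dot.py
```

```text
20.5 r 56.33655756681127 phi 2.5807710789641147 yaw 2.6126655974411097 Fr 9.440702995621505 Ft -1.526822625519962 q6 -1.4463570149674505 z 98.31988082739274
top no dot
scene 8 [ 27.6 -22.  109.4] r 35.32310720621069 ring mod 2pi 5.68802442675983
20.6
```

Emit:
{"method": "send_rows", "body": {
  "targets": [
    {"offset": [-0.27, -0.48, 0], "spin": 0.1},
    {"offset": [-0.49, -0.98, 0], "spin": 0.2},
    {"offset": [-0.66, -1.51, 0], "spin": 0.3},
    {"offset": [-0.77, -2.04, 0], "spin": 0.4},
    {"offset": [-0.83, -2.59, 0], "spin": 0.5},
    {"offset": [-0.84, -3.14, 0], "spin": 0.6},
    {"offset": [-0.84, -3.14, 0], "spin": 0.6}
  ]
}}

```text
time_s: 21.18
eef_pos: [454.1, -103.9, 98.2]
ee_rot: [-0.001, -0.035, 0.999, 0.0]
force: [-10.4, -0.8, 6.4]
grip_width: 0.0
grip_force: 5.1
```

```bash
python3 st.py; python3 dot.py
```

```text
21.18 r 56.15643818713253 phi -3.086370707745502 yaw -3.0706587186058787 Fr 10.41925400149663 Ft 0.255029242309303 q6 -2.117347458534477 z 98.18049359108258
top no dot
scene 8 [ 35.4  -4.7 110.9] r 35.73184336392483 ring mod 2pi 6.2279134022019464
21.2833
```

Emit:
{"method": "send_rows", "body": {
  "targets": [
    {"offset": [-1, 0, 0], "spin": 0},
    {"offset": [-2.5, 0, 0], "spin": 0},
    {"offset": [-3, 2, 3], "spin": -0.1},
    {"offset": [-3, 5, 6], "spin": -0.2},
    {"offset": [-2, 7, 6], "spin": -0.22},
    {"offset": [-2, 7, 6], "spin": -0.22}
  ]
}}

```text
time_s: 21.78
eef_pos: [437.0, -31.2, 160.0]
ee_rot: [0.003, 0.077, 0.997, -0.0]
force: [0.7, -0.8, -0.1]
grip_width: -0.001
grip_force: 0.0
```

```bash
python3 st.py; python3 dot.py
cat > post.py <<'E'
from h import *
s=ctrl.sense();print(np.round(s["eef_pos"],1))
for n in("top","scene","wrist"):
    im,d=ctrl.capture(n);cv2.imwrite(f"pics/p_{n}.png",im[:,:,::-1])
    T=wristT(s) if n=="wrist" else np.linalg.inv(np.array(ctrl.calibration(n)["view"]));P=cloud(n,d,T)
    i=im.astype(int);m=(i[...,0]>150)&(i[...,2]<90)&(i[...,1]>100)&(P[...,2]>92)&(P[...,2]<108)&(np.hypot(P[...,0]-510,P[...,1]+101)<150)
    if m.any():
        q=P[m].mean(0);print(n,"yellow high",m.sum(),np.round(q,1),"ang",np.arctan2(q[1]+100.8,q[0]-510.2))
    for r in ctrl.place_of(n,"post_top")[:1]:
        u,v=r["uv"];p=P[int(v),int(u)];print(n,np.round(r["uv"]),round(r["conf"],2),np.round(p))
E
python3 post.py
```

```text
21.78 r 101.02454350929624 phi 2.3813561804872085 yaw 2.9883734985884796 Fr -1.0976752817333373 Ft 0.07285826289025266 q6 -1.7583375254754767 z 159.95849078338225
top 9 [ 34.7  -5.9 111.9] r 35.24671108830276 ring mod 2pi 6.192999964411423
scene 8 [ 37.5  -6.2 113.4] r 37.985923159352105 ring mod 2pi 6.196215021856818
21.8833
[435.6 -32.9 158.1]
top yellow high 1 [550. -75. 105.] ang 0.574607827471516
scene yellow high 19 [529.   22.4 100.2] ang 1.4192774222796622
scene [286. 250.] 0.66 [574. -71.  16.]
```

Emit:
{"method": "send_rows", "body": {
  "targets": [
    {"offset": [2, 3, 0], "spin": 0},
    {"offset": [4, 5.5, 0], "spin": 0},
    {"offset": [6.1, 6, -1], "spin": 0},
    {"offset": [6.1, 6, -3.5], "spin": 0},
    {"offset": [6.1, 6, -6], "spin": 0},
    {"offset": [6.1, 6, -7.5], "spin": 0},
    {"offset": [6.1, 6, -7.5], "spin": 0}
  ]
}}

```text
time_s: 22.77
eef_pos: [494.6, 27.2, 79.5]
ee_rot: [-0.003, 0.077, 0.997, 0.0]
force: [-0.6, 0.6, 0.1]
grip_width: -0.001
grip_force: 0.0
```

```bash
python3 st.py; python3 post.py|head -3; cp pics/p_scene.png pics/ps.png; python3 -c "
import cv2;a=cv2.imread('pics/p_scene.png');cv2.imwrite('pics/psc.png',cv2.resize(a[150:300,190:390],(800,600),interpolation=2))"
```

```text
22.77 r 128.9086696912828 phi 1.6921822154479114 yaw 2.986524045414831 Fr 0.6592179834169357 Ft 0.531819443910785 q6 -1.5977942337039803 z 79.50118484551413
[494.6  27.2  79.5]
top yellow high 1 [516.9 -55.1 105.5] ang 1.4253385937029759
top [312. 185.] 0.39 [ 572. -104.   79.]
```

View pics/psc.png

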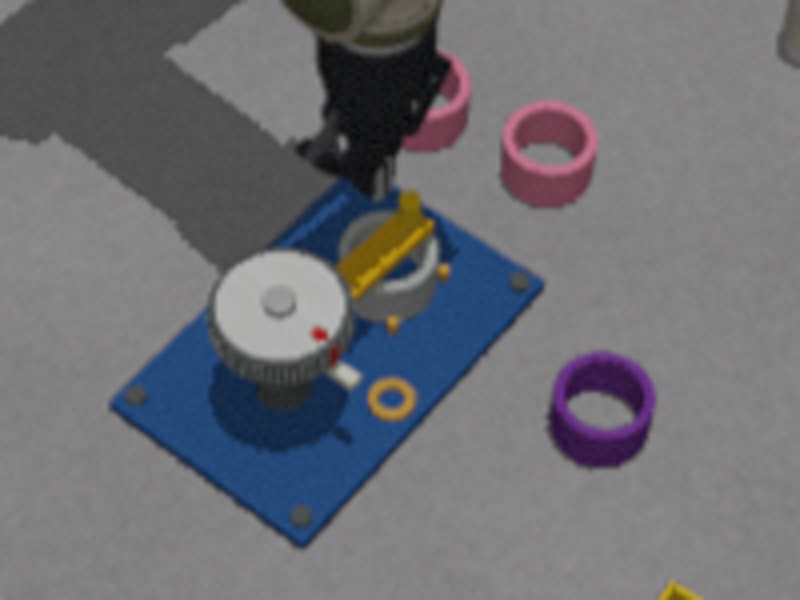

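The dot at crop (318,333) is next to the pointer at (345,373), and the shut finger stands behind the post at (408,205). Now I swing the arm out.

```bash
python3 orb.py 1.69 129 126.5 -.06 8;for p in 1.21 .73; do python3 orb.py $p 126.5 126.5 -.06 8;echo;done; python3 orb.py .25 126.5 126.5 -.04 5
```

```text
[0.77, 0.04] -0.06
[1.54, 0.03] -0.12
[2.31, -0.03] -0.18
[3.07, -0.13] -0.24
[3.83, -0.27] -0.3
[4.57, -0.46] -0.36
[5.29, -0.7] -0.42
[6.0, -0.97] -0.48
[0.7, -0.29] -0.06
[1.38, -0.62] -0.12
[2.05, -0.99] -0.18
[2.69, -1.4] -0.24
[3.3, -1.85] -0.3
[3.88, -2.33] -0.36
[4.44, -2.85] -0.42
[4.96, -3.4] -0.48

[0.49, -0.58] -0.06
[0.94, -1.19] -0.12
[1.36, -1.82] -0.18
[1.74, -2.48] -0.24
[2.07, -3.16] -0.3
[2.37, -3.86] -0.36
[2.62, -4.58] -0.42
[2.83, -5.31] -0.48

[0.12, -0.49] -0.04
[0.21, -0.99] -0.08
[0.29, -1.49] -0.12
[0.34, -1.99] -0.16
[0.38, -2.5] -0.2
```

Emit:
{"method": "send_rows", "body": {
  "targets": [
    {"offset": [0.77, 0.04, 0.2], "spin": -0.06},
    {"offset": [1.54, 0.03, 0.3], "spin": -0.12},
    {"offset": [2.31, -0.03, 0.3], "spin": -0.18},
    {"offset": [3.07, -0.13, 0.3], "spin": -0.24},
    {"offset": [3.83, -0.27, 0.3], "spin": -0.3},
    {"offset": [4.57, -0.46, 0.3], "spin": -0.36},
    {"offset": [5.29, -0.7, 0.3], "spin": -0.42},
    {"offset": [6.0, -0.97, 0.3], "spin": -0.48}
  ]
}}

```text
time_s: 23.73
eef_pos: [556.7, 17.8, 86.3]
ee_rot: [0.0, 0.313, 0.95, 0.0]
force: [-0.9, 2.6, -0.3]
grip_width: 0.002
grip_force: 1.0
```

```bash
python3 st.py; python3 post.py|head -4
```

```text
23.73 r 127.43107724522982 phi 1.1969246080765565 yaw 2.503987448069504 Fr 2.1170713977959803 Ft 1.8381980033737522 q6 -1.112285777356062 z 86.25656056323236
[556.7  17.8  86.3]
scene [305. 209.] 0.76 [566.  24.  88.]
```

Emit:
{"method": "send_rows", "body": {
  "targets": [
    {"offset": [0.7, -0.29, -0.2], "spin": -0.06},
    {"offset": [1.38, -0.62, -0.2], "spin": -0.12},
    {"offset": [2.05, -0.99, -0.2], "spin": -0.18},
    {"offset": [2.69, -1.4, -0.2], "spin": -0.24},
    {"offset": [3.3, -1.85, -0.2], "spin": -0.3},
    {"offset": [3.88, -2.33, -0.2], "spin": -0.36},
    {"offset": [4.44, -2.85, -0.2], "spin": -0.42},
    {"offset": [4.96, -3.4, -0.2], "spin": -0.48}
  ]
}}

```text
time_s: 24.7
eef_pos: [605.7, -16.4, 83.6]
ee_rot: [-0.0, 0.53, 0.848, -0.0]
force: [-1.6, -0.0, 0.3]
grip_width: -0.0
grip_force: 0.8
```

```bash
python3 st.py; python3 dot.py
```

```text
24.7 r 127.42406517434917 phi 0.7237959004943034 yaw 2.0251698675556575 Fr -1.2099077396855953 Ft 1.0126494776799315 q6 -0.6747279340157543 z 83.60206723147736
top 9 [ 35.   -5.9 111.1] r 35.461444550491464 ring mod 2pi 6.193617154313296
scene 7 [ 37.5  -5.2 112.6] r 37.84209744558787 ring mod 2pi 6.224574481108951
24.8
```

Emit:
{"method": "send_rows", "body": {
  "targets": [
    {"offset": [0.49, -0.58, 0], "spin": -0.06},
    {"offset": [0.94, -1.19, 0], "spin": -0.12},
    {"offset": [1.36, -1.82, 0], "spin": -0.18},
    {"offset": [1.74, -2.48, 0], "spin": -0.24},
    {"offset": [2.07, -3.16, 0], "spin": -0.3},
    {"offset": [2.37, -3.86, 0], "spin": -0.36},
    {"offset": [2.62, -4.58, 0], "spin": -0.42},
    {"offset": [2.83, -5.31, 0], "spin": -0.48}
  ]
}}

```text
time_s: 25.47
eef_pos: [633.9, -69.2, 83.5]
ee_rot: [-0.0, 0.715, 0.699, 0.0]
force: [-0.1, 2.0, 0.0]
grip_width: -0.006
grip_force: 0.8
```

```bash
python3 st.py
```

```text
25.47 r 127.655922861209 phi 0.2504361964932474 yaw 1.5470887849056687 Fr 0.3481262785018562 Ft 1.9412304664104352 q6 -0.2687742731160338 z 83.47127212315945
```

Emit:
{"method": "send_rows", "body": {
  "targets": [
    {"offset": [0.12, -0.49, 0], "spin": -0.04},
    {"offset": [0.21, -0.99, 0], "spin": -0.08},
    {"offset": [0.29, -1.49, 0], "spin": -0.12},
    {"offset": [0.34, -1.99, 0], "spin": -0.16}
  ]
}}

```text
time_s: 25.8
eef_pos: [637.3, -89.0, 83.5]
ee_rot: [-0.0, 0.769, 0.64, 0.0]
force: [-0.4, 1.8, -0.1]
grip_width: 0.004
grip_force: 0.8
```

```bash
python3 st.py;python3 post.py
```

```text
25.8 r 127.64713966347206 phi 0.09270286640141692 yaw 1.3880663021633406 Fr -0.23592558613941647 Ft 1.8414557665489875 q6 -0.13811118114849366 z 83.51156156183171
[637.3 -89.   83.5]
scene [296. 251.] 0.84 [597. -57.   9.]
wrist yellow high 1 [645.1 -78.8  95.2] ang 0.1617764695655016
wrist [ 32. 207.] 0.45 [459. -43.  19.]
```

Emit:
{"method": "send_rows", "body": {
  "targets": [
    {"offset": [0.03, -0.3, 0], "spin": -0.02},
    {"offset": [0.04, -0.6, 0], "spin": -0.05},
    {"offset": [0.04, -0.6, 0], "spin": -0.05}
  ]
}}

```text
time_s: 26.35
eef_pos: [638.0, -95.7, 83.5]
ee_rot: [-0.0, 0.785, 0.619, 0.0]
force: [0.2, 1.6, -0.4]
grip_width: 0.005
grip_force: 0.5
```

Emit:
{"method": "send_rows", "body": {
  "targets": [
    {"offset": [0, -0.2, 0], "spin": 0},
    {"offset": [0, -0.2, 0], "spin": 0}
  ]
}}

```text
time_s: 26.52
eef_pos: [637.9, -97.0, 83.4]
ee_rot: [-0.001, 0.785, 0.62, 0.0]
force: [-1.5, 4.4, 0.3]
grip_width: 0.003
grip_force: 2.3
```

Force is rising at the stop. One more nudge, then I back off and look.

Emit:
{"method": "send_rows", "body": {
  "targets": [
    {"offset": [0, -0.1, 0], "spin": 0},
    {"offset": [0, -0.1, 0], "spin": 0}
  ]
}}

```text
time_s: 26.68
eef_pos: [637.9, -97.5, 83.4]
ee_rot: [-0.001, 0.785, 0.62, 0.0]
force: [0.1, 6.3, 0.5]
grip_width: -0.003
grip_force: 3.2
```

Emit:
{"method": "send_rows", "body": {
  "targets": [
    {"offset": [0, 1, 0], "spin": 0},
    {"offset": [0, 3, 0], "spin": 0},
    {"offset": [0, 4, 3], "spin": 0},
    {"offset": [0, 4, 7], "spin": 0},
    {"offset": [-2, 7, 10], "spin": 0},
    {"offset": [-4, 10, 13], "spin": 0},
    {"offset": [-6, 13, 16], "spin": 0},
    {"offset": [-6, 13, 16], "spin": 0}
  ]
}}

```text
time_s: 27.35
eef_pos: [577.2, 34.4, 247.8]
ee_rot: [0.002, 0.784, 0.621, 0.002]
force: [0.2, 0.4, 1.0]
grip_width: -0.001
grip_force: 0.0
```

```bash
python3 st.py;python3 dot.py;python3 post.py; python3 -c "
import cv2;a=cv2.imread('pics/p_scene.png');cv2.imwrite('pics/psd.png',cv2.resize(a[150:300,190:390],(800,600),interpolation=2))"
```

```text
27.35 r 150.8536443923698 phi 1.1107323745787538 yaw 1.339532031126256 Fr 0.4156311414175163 Ft -0.03671719749212032 q6 0.08826441547000512 z 247.82710640507898
top 9 [ 34.6  -5.9 112.4] r 35.060442025156824 ring mod 2pi 6.193221126614283
scene 8 [ 35.7  -5.1 110.2] r 36.08009582559978 ring mod 2pi 6.218684384440017
27.45
[578.   33.  245.9]
top yellow high 34 [ 629.9 -113.6  100.3] ang -0.10624633799593448
top [317. 155.] 0.93 [ 640. -113.   99.]
scene yellow high 26 [ 636.4 -115.3  100.3] ang -0.11403850525403596
wrist yellow high 88 [ 637.7 -105.1  100. ] ang -0.03389890200182484
```

View pics/psd.png

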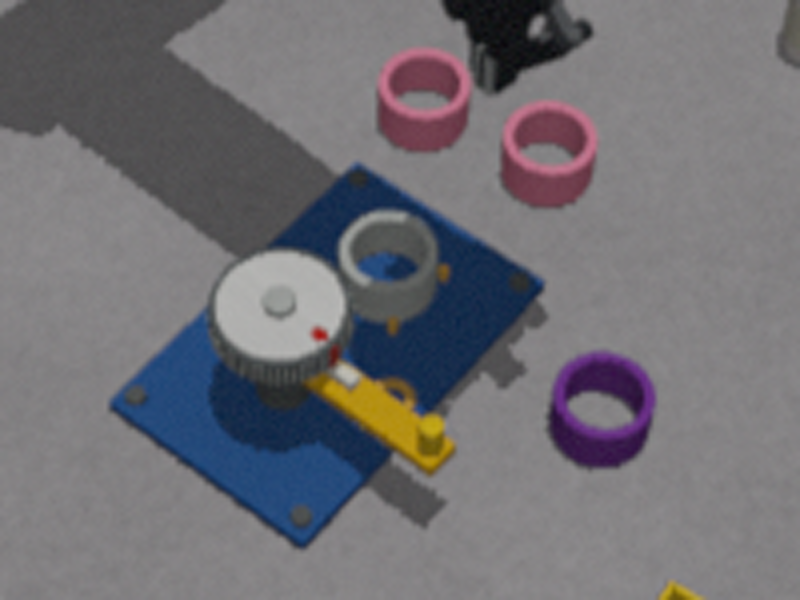

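The arm is out under the pointer, its post at crop (430,435). The sleeve is uncovered at (388,265), the dot is at the pointer, and the robot is clear of everything.

```bash
python3 -c "
from rig import ctrl;print(ctrl.finish_job())"
```

```text
the job is handed in; nothing more can be done
None
```

The job is handed in, verdict not shown: the ring stands at about 12.5 rad (second pass of the dot), the clamp arm is at its stop, the sleeve is uncovered and looks undisturbed, and the robot is clear.

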